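Slide a loaded serving tray up over a step and home under the bridge shelf

TASK

The blue tray with the jam jar and the spice jar has to go onto the wooden chopping board and under the little wooden bridge shelf. Rest its front edge on the board first, with its back still down on the table, then slide it over the step and gently home until it meets the stop rail at the far end, straight between the side walls and flat on the board. Both jars must stay standing on the tray, and the other spice jar and the egg timer on top of the shelf and the pepper mill must be left alone.

Things in the scene. Friction and masses are not known exactly. Their poses are not given: they have to be found in the camera images.
- plinth: Wooden chopping board lying fixed on the table, 240 (its x) x 340 (its y) x 22 mm high. Origin at the centre of its underside. Its +y short edge (170 mm from the origin, towards the tray) is the step; the tray is slid along its -y axis.
- bridge: Fixed low wooden bridge shelf on the far part of the board, axes as the board's. Origin on the board's top, 85 mm from the board's origin in -y. Two side walls 10 mm thick, 200 mm apart inside; roof 232 mm wide, underside 156 and top 170 mm over the board; walls and roof span y = -85 to +60 mm. Open at +y, where the tray enters; a stop rail 50 mm high closes the foot of the -y end.
- stop (a point): Middle of the foot of the stop rail's inner face, on the board's top surface; axes as the bridge's (y points out of the bridge, towards the tray). The tray is home when its front edge touches this face.
- tray: Blue tray, loose, 150 (x) x 260 (y) mm, floor 6 mm thick, rim 16 mm high; 0.55 to 0.95 kg loaded. Origin at the centre of its underside. Its -y end is the front; it starts 15 to 70 mm short of the step, a little askew and off the board's line. A steel bar handle stands across each end. Gripped across a bar from above the tray pivots on it: one handle lifts only its own end.
- tray_front (a point): Middle of the lower front edge of the tray, underside (tray y = -130 mm).
- tray_back (a point): Middle of the lower back edge of the tray, underside (tray y = +130 mm).
- front_handle (a point): Middle of the front handle's round bar, 12 mm thick, axis 45 mm above the underside, 10 mm inside the tray's front end. Axes as the tray's: the bar (94 mm straight) runs along x, close the fingers along y.
- back_handle (a point): Middle of the back handle's round bar, 12 mm thick, axis 45 mm above the underside, 10 mm inside the tray's back end. Axes as the tray's: the bar (94 mm straight) runs along x, close the fingers along y.
- jam_jar: Jam jar, 62 mm across, 99 mm high, standing loose on the tray near the middle. Origin at the centre of its base, z up its axis.
- spice_jar: Spice jar with red cap, 45 mm across, 106 mm high, standing loose on the tray beside the jam jar. Origin at the centre of its base, z up its axis.
- spare_jar: Spare spice jar with red cap, 45 mm across, 106 mm high, standing loose on the bridge's roof. Origin at its base.
- egg_timer: White kitchen egg timer, 66 mm across, 62 mm high, standing loose on the bridge's roof. Origin at its base.
- pepper_mill: Wooden pepper mill, 58 mm across, 170 mm high, loose on the table, farther from the robot than the tray. Origin at its base.
Not all that is in view belongs to the job. Leave any purple or turquoise look-alike of the jam_jar alone.

How it is judged:
On the way:
1. The tray's front rests on the board while its back is still down on the table (contact force between tray and plinth above 0.8 N and angle between tray's own z axis and vertical between 0.05 and 0.2 rad and height (world z) of tray_back below 0.012 m), for 0.2 s.
At the end, for the whole second after the job is handed in: The tray lies flat on the board (tilt under 0.03 rad), its front edge within 7 mm of the stop rail, within 24 mm of the middle between the side walls and turned less than 0.08 rad from the bridge; jam jar and spice jar stand upright (under 0.16 rad) on the tray's floor; all at rest and released (y of tray_front in the frame of stop between -0.004 and 0.007 m and x of tray_front in the frame of stop between -0.024 and 0.024 m and angle between the y axis of tray and the y axis of bridge, either way round below 0.08 rad and angle between tray's own z axis and vertical below 0.03 rad and height (world z) of tray between 0.018 and 0.027 m and angle between each of jam_jar, spice_jar's own z axis and vertical below 0.16 rad and z of jam_jar in the frame of tray between 0 and 0.014 m and z of spice_jar in the frame of tray between 0 and 0.014 m and linear speed of tray below 0.01 m/s and linear speed of each of jam_jar, spice_jar below 0.02 m/s); the robot touches nothing.
It fails at once if The jam jar or the spice jar on the tray topples (tilts over 0.5 rad) (angle between any of jam_jar, spice_jar's own z axis and vertical above 0.5 rad).
It fails at once if The tray is rammed against the bridge (over 25 N) (contact force between tray and bridge above 25 N).
It fails at once if The spare spice jar, the pepper mill or the egg timer is moved more than 30 mm (distance of any of spare_jar, pepper_mill, egg_timer from where it was at the start of the episode above 0.03 m).
It also fails if it takes over 58 s, if anything falls off the work surface, if the arm or the gripper's body presses on something with over 40 N, if the wrist force passes 120 N, or if a joint passes its speed limit or range.

ROBOT

A 6-joint arm with a two-finger parallel gripper is mounted at the origin on a cart in front of the work surface, level with it; the furniture and walls round the work are solid. World frame = base frame: x ahead of the robot, y to its left, z up, the work surface at z = 0. Lengths are in m, angles in rad, forces in N, time in s.
With the tool pointing down it reaches from about 0.35 to 0.85 m from the base axis. Payload 8.1 kg.
Tool frame: the origin (TCP) lies on the centre line of the jaws, within the pads' length; the fingertips stand 17 mm ahead of it and the grasp point (between the pads) lies 2 mm behind it; z points along the fingers, y is the line along which they close (so a half turn about z gives the same grasp; the last joint's range is limited). The gripper opens to 93 mm and grips with 3 to 60 N. Pads are 15 mm wide; open, the fingers measure 128 mm over their backs; the gripper's body (75 mm by 188 mm) begins 65 mm behind the grasp point.
Start: joints at [-1.23, 0.13, 1.488, -0, 1.523, -0.085], TCP at [0.248, -0.546, 0.201] pointing down, gripper open.
Joint ranges: [-2.96, 2.96], [-0.89, 2.26], [0.02, 2.5], [-1.34, 4.48], [0, 2.73], [-2.66, 2.66]. Speed limits (rad/s): [2.39, 2.39, 2.79, 3.14, 3.14, 3.14].

INTERFACE

Orientations are given as a rotation vector (axis times angle).
In Python, from plant import robot, optics, close_job, models gives the robot as it stands.
- The arm moves only by the shell command python3 -m inch 'ROWS' [OPENING] [FORCE]. ROWS is a JSON object of lists of equal length, an entry for each row: "travel": the shift along the tool's x, y, z in m, a list of three; "spin": the turn about the tool's z in rad. In form: {"travel": [[x, y, z], ...], "spin": [spin, ...]}. A call has 1 to 10 rows; each row is the pose to reach, as a shift and turn from the pose commanded when the call began, along the tool's axes at that moment; what a row does not reach only later rows make up. A row lasts 1/12 s, in which the tool goes at most 41.7 mm and 7.16 degrees, less where a joint would pass 70% of its speed; a pose out of reach is approached as far as the arm can. A call with a gripper value outside its range is refused whole. OPENING is the closure, from 0 (fully open) to 1 (shut), set as the call begins (- or left out, the last holds). The fingers move at their own pace and stop on an object; FORCE is the grip in N (left out, the last holds). Time passes only in rows, so rows that repeat a pose let the fingers close. It gives the time, the measured TCP pose, the force, the opening and the grip force at its end, in the units of the state.
- robot.read_state(): the state, without advancing time (a new reading comes with each control period).
- optics.read_camera(name): name is "scene" or "top" or "wrist"; returns (picture, depth): 480x640x3 uint8, red, green, blue; 480x640 float32, m along the optical axis (not along the pixel's ray), 0 where there is no reading.
- optics.camera_info(name): a dict with "camera_matrix" (3x3 intrinsics, pixels), "dist" ([k1, k2, p1, p2, k3] as OpenCV has them; the pictures are not rectified), "view" (4x4, takes a point from world to camera coordinates). Camera axes: x right, y down, z forward; pixel columns grow to the right and rows downward; lengths in m; the calibration is good to about 2 mm. A picture is of the moment at which its call begins: read the wrist's pose just before it. camera_info takes no time and is no camera call; for the wrist camera it gives the pose at the moment of the call.
- close_job(): hands the job in; it is judged then, once.
Trained networks look in the newest picture that a camera, given by its name, has taken for a name from the list of things; names that differ only in an ending like _2 or _b are one class to them, and where a whole thing is asked for, a point or a joint stands for the part that bears it (a point fixed in the world has none). Each returns a list of dicts, best first, with "p" (0 to 1); they miss things now and then, are a little off and sometimes report something else, mostly with a low value. They report only what shows in the picture. A call takes as long as a camera call. They do not tell look-alikes from the thing itself.
- models.look_for(camera, name): "centre" ([x, y, z] in m, in world coordinates, good to about 4 mm: the middle of the surface that is visible of it).
- models.masks_of(camera, name): "region" (480x640 bool, what is visible of it).
The state is a dict: "t": time; "q": joint angles; "dq": joint speeds; "joint_torque": joint torques, N m; "tool_pos": TCP position; "orientation": TCP orientation; "force": force on the tool from outside, world axes, zero at the start; "wrist_torque": the same for the moment, N m; "opening": finger opening in m; "gripper_force": force on a finger pad.
Only numpy, scipy, OpenCV 4.12 (cv2) and the standard library are available. Lean on these libraries where they do the work, as an engineer would, in place of code of your own. Each camera call takes 0.05 s, during which the arm holds its last target. There are 200 camera calls.

## Working session

There is one attempt and no reset: what is moved stays moved. The work goes in short steps, Python scripts to look and compute and a shell command to move; the robot and the scene stay as the last step left them, time stands still between calls to the robot, and variables do not carry over. Pictures are saved under pics/ and viewed, at most 10 in all, crops included, and the job is handed in when it is done.

```bash
ls; mkdir -p pics
cat > h.py <<'E'
import numpy as np, cv2
from plant import robot, optics, close_job, models
from scipy.spatial.transform import Rotation as R
def cloud(cam):
    pic,d=optics.read_camera(cam); i=optics.camera_info(cam)
    K=np.array(i["camera_matrix"]);D=np.array(i["dist"]);V=np.array(i["view"])
    u,v=np.meshgrid(np.arange(640.),np.arange(480.))
    n=cv2.undistortPoints(np.stack([u,v],-1).reshape(-1,1,2),K,D).reshape(480,640,2)
    P=np.dstack([n[...,0]*d,n[...,1]*d,d])
    W=(P-V[:3,3])@V[:3,:3]
    W[d==0]=np.nan
    return pic,W
def save(pic,name): cv2.imwrite("pics/"+name+".png",pic[...,::-1])
E
python3 - <<'E'
from h import *
for c in ["top","scene"]:
    pic,W=cloud(c); save(pic,c+"1"); np.savez(c+"1.npz",pic=pic,W=W)
    for n in ["plinth","bridge","tray","front_handle","back_handle","jam_jar","spice_jar","egg_timer","pepper_mill"]:
        r=models.look_for(c,n); print(c,n,[(np.round(x["centre"],3).tolist(),round(x["p"],2)) for x in r[:4]])
s=robot.read_state();print(s)
E
```

```text
pics
top plinth [([0.497, -0.116, 0.021], 0.69)]
top bridge [([0.499, -0.271, 0.188], 0.77), ([0.494, 0.176, 0.004], 0.32)]
top tray [([0.493, 0.174, 0.002], 0.96), ([0.516, 0.14, 0.111], 0.37)]
top front_handle [([0.492, 0.175, 0.007], 0.92), ([0.434, -0.251, 0.236], 0.43)]
top back_handle [([0.496, 0.176, 0.006], 0.94)]
top jam_jar [([0.614, 0.346, 0.099], 0.65), ([0.453, 0.144, 0.104], 0.64), ([0.407, 0.365, 0.101], 0.63), ([0.762, 0.191, 0.124], 0.3)]
top spice_jar [([0.517, 0.141, 0.112], 0.57)]
top egg_timer [([0.433, -0.254, 0.237], 0.85)]
top pepper_mill [([0.761, 0.189, 0.12], 0.88), ([0.494, 0.178, 0.006], 0.23)]
scene plinth [([0.606, -0.228, 0.132], 0.75), ([0.522, -0.094, 0.024], 0.57)]
scene bridge [([0.485, 0.193, 0.008], 0.66), ([0.603, -0.229, 0.131], 0.65)]
scene tray [([0.487, 0.194, 0.008], 0.98)]
scene front_handle [([0.483, 0.195, 0.006], 0.75), ([0.444, 0.159, 0.079], 0.45)]
scene back_handle [([0.481, 0.188, 0.009], 0.62)]
scene jam_jar [([0.591, 0.356, 0.074], 0.87), ([0.44, 0.159, 0.081], 0.8), ([0.395, 0.384, 0.076], 0.59)]
scene spice_jar [([0.512, 0.155, 0.095], 0.8)]
scene egg_timer []
scene pepper_mill [([0.754, 0.206, 0.082], 0.86)]
{'t': 1.0, 'q': array([-1.23037487e+00,  1.30391573e-01,  1.48818477e+00,  2.05877134e-05,
        1.52299264e+00, -8.54329768e-02]), 'dq': array([-0.00011994, -0.00032628, -0.00117873,  0.00106988,  0.00074098,
        0.00065124]), 'joint_torque': array([ 2.92115219e-04, -5.59772122e+01, -4.92073417e+01,  7.67537579e-02,
        2.25672353e-02, -1.93242039e-05]), 'tool_pos': array([ 0.24787457, -0.54642245,  0.20144863]), 'orientation': array([3.07062448e+00, 6.63881444e-01, 3.67681575e-05]), 'force': array([ 0.25007573, -0.85614593, -0.36516552]), 'wrist_torque': array([ 0.02644211, -0.01930072, -0.0034741 ]), 'gripper_force': 0.0, 'opening': 0.09308956483701004}
```

View pics/top1.png

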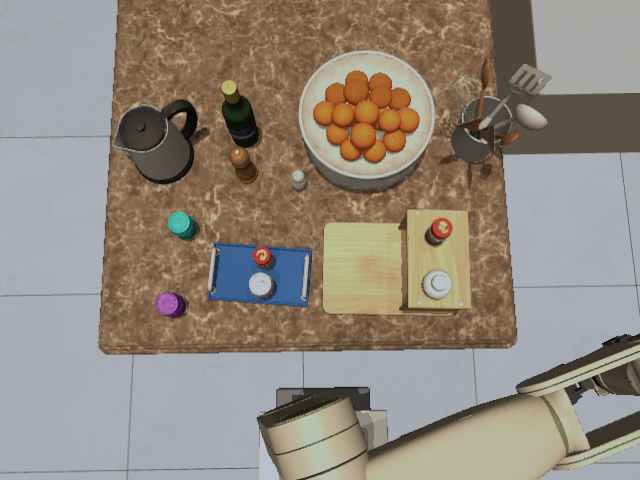

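View pics/scene1.png

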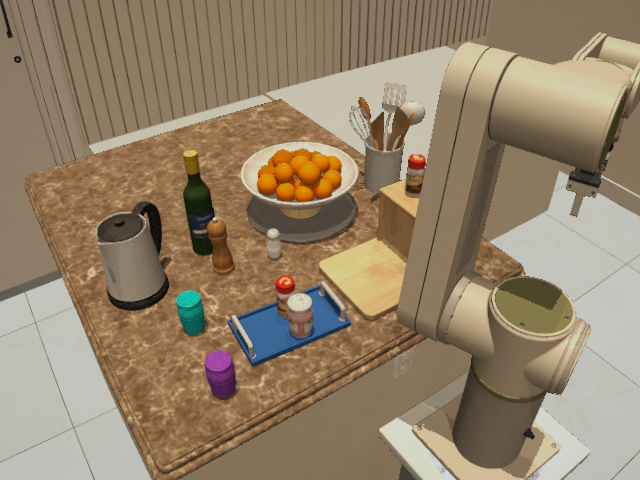

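Top view: tray around pixel (260,274), with the front handle at (305,277) and the back handle at (213,270). The board is at (365,268) and the bridge at (437,260). The scene view agrees; the turquoise and purple jars are off the tray. Now I'll fit the poses.

```bash
cat > fit.py <<'E'
from h import *
def rect(P):
    r=cv2.minAreaRect(P[:,:2].astype(np.float32)); return np.round(r[0],4),np.round(r[1],4),round(r[2],2)
def tray(pic,W):
    hsv=cv2.cvtColor(pic,cv2.COLOR_RGB2HSV); x,y,z=np.moveaxis(W,-1,0)
    roi=(x>.36)&(x<.64)&(y>-.36)&(y<.36)
    blue=roi&(hsv[...,0]>100)&(hsv[...,0]<125)&(hsv[...,1]>120)&(z<.06)
    return W[blue]
E
python3 - <<'E'
from fit import *
f=np.load("top1.npz");pic,W=f["pic"],f["W"];x,y,z=np.moveaxis(W,-1,0)
T=tray(pic,W);print("tray",rect(T),len(T))
hsv=cv2.cvtColor(pic,cv2.COLOR_RGB2HSV)
roi=(x>.3)&(x<.7)&(y>-.42)&(y<.08)
b=roi&(z>.012)&(z<.034)&(y<0.05)
b=cv2.morphologyEx(b.astype(np.uint8),cv2.MORPH_OPEN,np.ones((5,5)))>0
print("board vis",rect(W[b]),np.median(z[b]),np.nanmin(y[b]),np.nanmax(y[b]))
r=roi&(z>.18)&(z<.2);print("roof",rect(W[r]),np.median(z[r]))
print("table z",np.nanmedian(z[(x>.3)&(x<.4)&(y>.1)&(y<.3)]))
c=np.array(rect(T)[0])
for s,nm in [(-1,"front"),(1,"back")]:
    h=(abs(x-c[0])<.08)&(abs(y-c[1]-s*.12)<.03)&(z>.035)&(z<.07)
    P=W[h];print(nm,len(P),P.mean(0).round(4),rect(P),np.percentile(P[:,2],[50,90]))
f=np.load("scene1.npz");pic,W=f["pic"],f["W"];x,y,z=np.moveaxis(W,-1,0)
print("scene tray",rect(tray(pic,W)))
for s,nm in [(-1,"front"),(1,"back")]:
    h=(abs(x-c[0])<.08)&(abs(y-c[1]-s*.12)<.03)&(z>.035)&(z<.07)
    P=W[h];print(nm,len(P),P.mean(0).round(4),rect(P),np.percentile(P[:,2],[50,90]))
E
```

```text
tray (array([0.4967, 0.1583]), array([0.2603, 0.1511]), 84.94) 4202
board vis (array([ 0.5061, -0.1299]), array([0.2483, 0.2408]), 88.27) 0.020156690174923976 -0.2506594180798683 -0.002991834652968051
roof (array([ 0.5014, -0.2734]), array([0.1465, 0.2327]), 88.19) 0.19151143367838236
table z -0.0015750437356313604
front 203 [0.482  0.0387 0.049 ] (array([0.4832, 0.0387]), array([0.0119, 0.1105]), 84.87) [0.04926187 0.05394864]
back 205 [0.5053 0.2768 0.0482] (array([0.5058, 0.2771]), array([0.013 , 0.1112]), 84.97) [0.04833926 0.0530929 ]
scene tray (array([0.4935, 0.1614]), array([0.2591, 0.1549]), 85.26)
front 188 [0.4777 0.0434 0.0467] (array([0.4798, 0.0426]), array([0.0146, 0.1078]), 85.73) [0.0474683  0.05039903]
back 210 [0.4978 0.2805 0.0481] (array([0.5031, 0.2791]), array([0.0122, 0.1089]), 84.32) [0.04891485 0.0515066 ]
```

```bash
python3 -m inch '{"travel": [[0,0,-0.04],[0,0,-0.08],[0,0,-0.12],[0,0,-0.16],[0.03,-0.03,-0.18],[0.06,-0.06,-0.18],[0.09,-0.086,-0.18],[0.12,-0.115,-0.18],[0.15,-0.144,-0.18],[0.18,-0.173,-0.18]], "spin": [0,0,0,0,0,0,0,0,0,0]}' 0 && python3 -m inch '{"travel": [[0.03,-0.029,0],[0.06,-0.058,0],[0.09,-0.087,0],[0.12,-0.116,0],[0.15,-0.145,0],[0.18,-0.174,0],[0.21,-0.203,0],[0.24,-0.232,0],[0.276,-0.265,0],[0.276,-0.265,0]], "spin": [0.05,0.15,0.25,0.35,0.45,0.518,0.518,0.518,0.518,0.518]}'
cat >> h.py <<'E'
def delta(p,yaw=None):
    "tool-frame travel and spin from measured pose to TCP at p, tool y along world angle yaw (mod pi)"
    s=robot.read_state(); M=R.from_rotvec(s["orientation"]).as_matrix()
    a=np.arctan2(M[1,1],M[0,1]); d=0 if yaw is None else -((yaw-a+np.pi/2)%np.pi-np.pi/2)
    print("t",round(s["t"],2),"tcp",s["tool_pos"].round(4),"yang",round(a,3),"F",s["force"].round(1),"tz",M[:,2].round(3),"q",s["q"].round(2))
    print("-> travel",(M.T@(np.array(p)-s["tool_pos"])).round(4),"spin",round(d,3))
E
python3 -c "
from h import *
delta([.482,.041,.26],np.radians(84.8))"
```

```text
t: 1.83
tool_pos: [0.3392, -0.3162, 0.3815]
orientation: [3.07, 0.663, 0.001]
force: [1.2, 0.2, 0.5]
opening: 0.0925
gripper_force: 0.0
t: 2.67
tool_pos: [0.4815, 0.0415, 0.3813]
orientation: [-3.137, 0.14, -0.001]
force: [0.4, -0.0, -0.9]
opening: 0.093
gripper_force: 0.0
t 2.67 tcp [0.4815 0.0415 0.3813] yang -1.66 F [ 0.4 -0.  -0.9] tz [ 0.     0.001 -1.   ] q [-0.02 -0.19  1.47  0.    1.85  1.64]
-> travel [0.0005 0.0007 0.1213] spin 0.002
```

```bash
python3 -m inch '{"travel": [[0,0,0.03],[0,0,0.06],[0,0,0.09],[0,0,0.12],[0,0,0.12],[0,0,0.12]], "spin": [0,0,0,0,0,0]}'
python3 - <<'E'
from fit import *
for c in ["wrist","top"]:
    pic,W=cloud(c); save(pic,c+"2"); x,y,z=np.moveaxis(W,-1,0)
    if c=="wrist": print(rect(tray(pic,W)))
    for yc in (.04,.278):
        h=(abs(x-.495)<.08)&(abs(y-yc)<.03)&(z>.035)&(z<.07)
        P=W[h]
        if len(P)>20: print(c,len(P),P.mean(0).round(4),rect(P),np.percentile(P[:,2],[50,95]))
E
```

```text
t: 3.17
tool_pos: [0.4797, 0.0374, 0.2604]
orientation: [3.138, -0.145, -0.006]
force: [0.1, 1.0, 2.2]
opening: 0.093
gripper_force: 0.0
(array([0.4986, 0.1581]), array([0.2591, 0.1484]), 84.65)
wrist 1324 [0.4895 0.0384 0.0508] (array([0.487 , 0.0385]), array([0.0112, 0.1108]), 84.43) [0.0511508  0.05314728]
wrist 1602 [0.5116 0.2749 0.0495] (array([0.5088, 0.2767]), array([0.0132, 0.1114]), 84.58) [0.05065397 0.05295989]
top 125 [0.4615 0.0406 0.0488] (array([0.4613, 0.0406]), array([0.0118, 0.0654]), 85.55) [0.04904085 0.0548494 ]
top 206 [0.5048 0.2768 0.0483] (array([0.5055, 0.2774]), array([0.0129, 0.1103]), 85.12) [0.04863531 0.05461679]
```

View pics/wrist2.png

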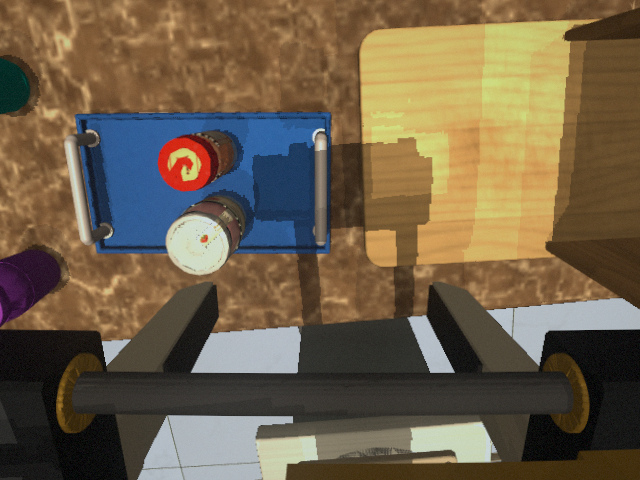

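The wrist picture shows the front bar at (321,185) and the back bar at (80,190). It is near aligned with my closing line, so I'll descend to the front bar.

```bash
python3 -m inch '{"travel": [[0.004,-0.001,0.03],[0.005,-0.001,0.06],[0.005,-0.001,0.09],[0.005,-0.001,0.12],[0.005,-0.001,0.15],[0.005,-0.001,0.175],[0.005,-0.001,0.195],[0.005,-0.001,0.205],[0.005,-0.001,0.205],[0.005,-0.001,0.205]], "spin": [0,0,0,0,0,0,0,0,0,0]}' 0 && python3 -c "
from h import *
delta([.486,.0385,.054],np.radians(84.8))"
```

```text
t: 4.1
tool_pos: [0.4874, 0.0378, 0.0583]
orientation: [-3.138, 0.145, -0.003]
force: [-0.1, 0.6, -0.1]
opening: 0.0929
gripper_force: 0.0
t 4.1 tcp [0.4874 0.0378 0.0583] yang -1.663 F [-0.1  0.6 -0.1] tz [ 0.002 -0.    -1.   ] q [-0.03 -0.05  1.95  0.    1.25  1.64]
-> travel [-0.0014 -0.0006  0.0043] spin -0.002
```

```bash
python3 -m inch '{"travel": [[0,0,0.002],[0,0,0.004],[0,0,0.004]], "spin": [0,0,0]}' 0 && python3 -m inch '{"travel": [[0,0,0],[0,0,0],[0,0,0],[0,0,0],[0,0,0],[0,0,0],[0,0,0],[0,0,0]], "spin": [0,0,0,0,0,0,0,0]}' 1 40 && python3 -c "
from h import *
delta([.486,.0385,.054],np.radians(84.8))"
```

```text
t: 4.35
tool_pos: [0.4869, 0.0378, 0.0536]
orientation: [-3.138, 0.145, -0.003]
force: [0.4, -0.6, -0.2]
opening: 0.093
gripper_force: 0.0
t: 5.02
tool_pos: [0.4859, 0.0379, 0.0524]
orientation: [-3.138, 0.145, 0.0]
force: [-0.7, 0.2, 0.5]
opening: 0.0442
gripper_force: 0.0
t 5.02 tcp [0.4859 0.0379 0.0524] yang -1.663 F [-0.7  0.2  0.5] tz [-0.  0. -1.] q [-0.03 -0.05  1.95  0.    1.24  1.64]
-> travel [ 0.0001 -0.0006 -0.0016] spin -0.001
```

```bash
python3 -m inch '{"travel": [[0,0,0],[0,0,0],[0,0,0],[0,0,0],[0,0,0],[0,0,0],[0,0,0],[0,0,0]], "spin": [0,0,0,0,0,0,0,0]}' 1 40 && python3 -m inch '{"travel": [[0,0,-0.003],[0,0,-0.007],[0,0,-0.011],[0,0,-0.015],[0,0,-0.019],[0,0,-0.023],[0,0,-0.027],[0,0,-0.031],[0,0,-0.034],[0,0,-0.034]], "spin": [0,0,0,0,0,0,0,0,0,0]}'
```

```text
t: 5.68
tool_pos: [0.4859, 0.0379, 0.0524]
orientation: [-3.138, 0.145, 0.0]
force: [0.7, -0.3, 0.3]
opening: 0.0007
gripper_force: 0.0
t: 6.52
tool_pos: [0.4865, 0.0379, 0.0873]
orientation: [-3.138, 0.145, -0.002]
force: [1.0, -0.5, 0.2]
opening: 0.0002
gripper_force: 0.0
```

Missed the bar: the opening went to 0. I'll look from here.

Run:
```python
from fit import *
for c in ["wrist","scene"]:
    pic,W=cloud(c); save(pic,c+"3"); x,y,z=np.moveaxis(W,-1,0)
    print(c,rect(tray(pic,W)))
    for yc in (.04,.278):
        h=(abs(x-.495)<.08)&(abs(y-yc)<.03)&(z>.03)&(z<.056)
        P=W[h]
        if len(P)>20: print(c,len(P),P.mean(0).round(4),rect(P),np.percentile(P[:,2],[50,95]))
a=cv2.imread("pics/wrist3.png");b=cv2.imread("pics/scene3.png")
cv2.imwrite("pics/both3.png",np.vstack([cv2.resize(a,(400,300)),cv2.resize(b[260:400,200:386],(400,300))]))
```

```text
wrist (array([0.4953, 0.1524]), array([0.2477, 0.1492]), 84.74)
wrist 2662 [0.5051 0.0368 0.0478] (array([0.4853, 0.0387]), array([0.0119, 0.1103]), 84.51) [0.04841169 0.05017705]
scene (array([0.4924, 0.157 ]), array([0.2682, 0.1539]), 85.38)
scene 200 [0.4769 0.0436 0.0459] (array([0.4813, 0.0425]), array([0.014 , 0.1104]), 84.92) [0.04705008 0.05158637]
scene 222 [0.4962 0.2807 0.0473] (array([0.5017, 0.2795]), array([0.0132, 0.1082]), 84.49) [0.04857935 0.05244931]
```

View pics/both3.png

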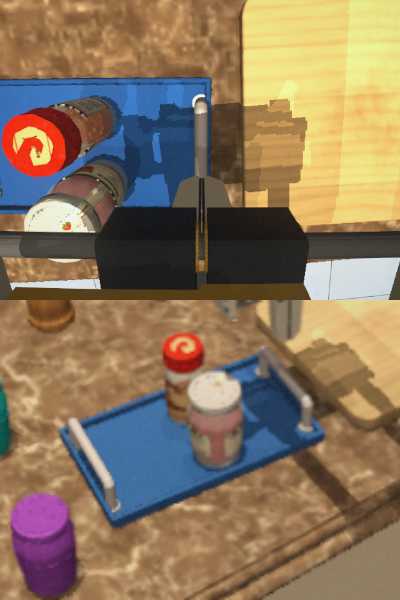

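The fingers closed just over the bar and the tray has not moved. Reopen and go deeper.

```bash
python3 -m inch '{"travel": [[0,0,-0.02],[0,0,-0.02],[0,0,-0.02],[0,0,-0.02],[0,0,-0.02],[0,0,-0.02],[0,0,-0.02],[0,0,-0.02],[0,0,-0.02],[0,0,-0.02]], "spin": [0,0,0,0,0,0,0,0,0,0]}' 0 && python3 -m inch '{"travel": [[0,0,0.02],[0,0,0.035],[0,0,0.045],[0,0,0.052],[0,0,0.057],[0,0,0.06],[0,0,0.06]], "spin": [0,0,0,0,0,0,0]}'
python3 - <<'E'
from h import *
delta([.486,.0385,.047],np.radians(84.8))
pic,W=cloud("top");x,y,z=np.moveaxis(W,-1,0)
np.savez("t4.npz",pic=pic,W=W);pic,W=cloud("wrist");save(pic,"wrist4");x,y,z=np.moveaxis(W,-1,0)
j=(z>.09)&(z<.125)&(y>.1)&(y<.2)&(x>.4)&(x<.6);print(W[j].mean(0),np.percentile(z[j],[50,95,99]))
E
```

```text
t: 7.45
tool_pos: [0.4859, 0.0379, 0.1063]
orientation: [3.138, -0.145, -0.0]
force: [0.2, 0.3, 0.2]
opening: 0.0626
gripper_force: 0.0
t: 8.03
tool_pos: [0.4858, 0.0379, 0.0462]
orientation: [3.138, -0.145, -0.001]
force: [-0.0, 0.1, 0.2]
opening: 0.0929
gripper_force: 0.0
t 8.03 tcp [0.4858 0.0379 0.0462] yang -1.663 F [-0.   0.1  0.2] tz [-0. -0. -1.] q [-0.03 -0.04  1.96 -0.    1.22  1.64]
-> travel [ 0.0001 -0.0007 -0.0008] spin -0.001
[0.53043769 0.12781801 0.10546066] [0.10787952 0.1122311  0.11267872]
```

```bash
python3 -m inch '{"travel": [[0,0,0],[0,0,0],[0,0,0],[0,0,0],[0,0,0],[0,0,0],[0,0,0],[0,0,0],[0,0,0],[0,0,0]], "spin": [0,0,0,0,0,0,0,0,0,0]}' 1 40 && python3 -m inch '{"travel": [[0,0,0],[0,0,0],[0,0,0],[0,0,0],[0,0,0],[0,0,0]], "spin": [0,0,0,0,0,0]}'
```

```text
t: 8.97
tool_pos: [0.4859, 0.0379, 0.0464]
orientation: [3.138, -0.145, -0.0]
force: [-1.2, -0.3, -0.2]
opening: 0.0307
gripper_force: 0.0
t: 9.47
tool_pos: [0.4859, 0.0379, 0.0465]
orientation: [-3.138, 0.145, -0.0]
force: [0.3, 0.3, 0.9]
opening: 0.0004
gripper_force: 0.0
```

Run:
```python
from fit import *
pic,W=cloud("wrist"); x,y,z=np.moveaxis(W,-1,0); a=pic.copy()
h=(abs(x-.487)<.07)&(abs(y-.04)<.03)&(z>.03)&(z<.056)
print(rect(W[h]),W[h].mean(0))
for r in (300,330,360,400,440): print(r,[(c,W[r,c].round(3).tolist()) for c in (300,320,340)])
b,W=cloud("scene"); 
save(np.vstack([cv2.resize(a,(400,300)),cv2.resize(b[220:350,260:433],(400,300))]),"both5")
```

```text
(array([0.4903, 0.0383]), array([0.012, 0.101]), 84.39) [0.51302976 0.03601951 0.04808432]
300 [(300, [0.496, 0.046, 0.08]), (320, [0.493, 0.038, 0.077]), (340, [0.494, 0.03, 0.081])]
330 [(300, [0.496, 0.044, 0.105]), (320, [0.494, 0.038, 0.102]), (340, [0.495, 0.031, 0.105])]
360 [(300, [0.522, 0.039, 0.162]), (320, [0.494, 0.038, 0.121]), (340, [0.521, 0.031, 0.162])]
400 [(300, [0.52, 0.038, 0.171]), (320, [0.514, 0.036, 0.164]), (340, [0.518, 0.032, 0.17])]
440 [(300, [0.511, 0.039, 0.171]), (320, [0.352, 0.052, 0.001]), (340, [0.511, 0.032, 0.171])]
```

View pics/both5.png

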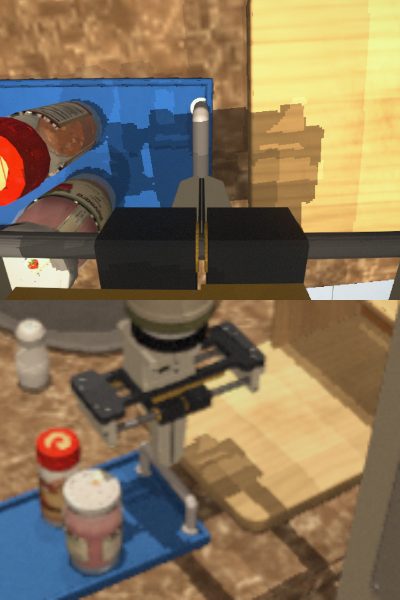

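Run:
```python
from fit import *
for c in ("scene",):
    pic,W=cloud(c); x,y,z=np.moveaxis(W,-1,0)
    m=(abs(x-.486)<.02)&(abs(y-.04)<.03)&(z>.02)&(z<.11)
    r,cc=np.nonzero(m)
    for rr in range(r.min(),r.max()+1,2):
        k=cc[r==rr]; print(rr,k.min(),k.max(),W[rr,int(np.median(k))].round(4),pic[rr,int(np.median(k))])
s=robot.read_state();print(s["opening"],s["gripper_force"],s["tool_pos"])
save(cv2.resize(pic[260:340,300:380],(800,600),interpolation=cv2.INTER_CUBIC),"s6")
```

```text
274 339 339 [0.4777 0.0241 0.1086] [136 123 100]
276 324 339 [0.4807 0.0307 0.1033] [138 123 101]
278 325 339 [0.4738 0.0444 0.1092] [115  99  83]
280 325 339 [0.4746 0.0466 0.1033] [135 121 100]
282 325 338 [0.4766 0.0481 0.0961] [139 124 102]
284 325 338 [0.4787 0.0465 0.0871] [136 122  98]
286 325 338 [0.4755 0.0488 0.0843] [137 122  98]
288 327 337 [0.4756 0.0457 0.0759] [137 121  98]
290 327 335 [0.474  0.0497 0.0726] [137 122  98]
292 327 332 [0.4896 0.0445 0.0505] [112  99  89]
294 328 334 [0.4828 0.0433 0.0485] [112 100  90]
296 330 335 [0.4741 0.0464 0.0506] [110  97  87]
298 331 334 [0.4757 0.0452 0.0417] [79 76 76]
300 333 333 [0.4669 0.0485 0.044 ] [59 62 73]Traceback (most recent call last):
  File "<stdin>", line 7, in <module>
    return umr_minimum(a, axis, None, out, keepdims, initial, where)
ValueError: zero-size array to reduction operation minimum which has no identity
```

Run:
```python
from fit import *
print(robot.read_state()["tool_pos"],robot.read_state()["opening"])
for c in ("scene","wrist"):
    pic,W=cloud(c); x,y,z=np.moveaxis(W,-1,0)
    m=(x>.43)&(x<.54)&(y>-.08)&(y<.15)&(z>.055)&(z<.3)
    for a,b in ((-.08,-.05),(-.05,-.02),(-.02,.0),(0,.02),(.02,.06),(.06,.08),(.08,.1),(.1,.15)):
        k=m&(y>=a)&(y<b)
        if k.sum()>5:print(c,a,b,k.sum(),np.percentile(z[k],[1,5,25,50,75,99]).round(3),np.median(x[k]).round(3))
i=optics.camera_info("wrist");V=np.array(i["view"]);print("cam",-V[:3,:3].T@V[:3,3],V[2,:3])
```

```text
[0.48591412 0.03787109 0.04643702] 0.00012818566125735433
scene -0.08 -0.05 28 [0.186 0.186 0.188 0.189 0.19  0.191] 0.491
scene -0.05 -0.02 412 [0.148 0.153 0.167 0.187 0.189 0.193] 0.466
scene -0.02 0.0 111 [0.157 0.159 0.163 0.18  0.187 0.192] 0.459
scene 0 0.02 139 [0.155 0.161 0.171 0.186 0.244 0.298] 0.458
scene 0.02 0.06 1018 [0.068 0.079 0.127 0.189 0.247 0.297] 0.459
scene 0.06 0.08 768 [0.15  0.159 0.197 0.237 0.271 0.299] 0.467
scene 0.08 0.1 311 [0.159 0.162 0.185 0.192 0.235 0.295] 0.478
scene 0.1 0.15 899 [0.072 0.083 0.104 0.157 0.188 0.192] 0.48
wrist -0.05 -0.02 1788 [0.147 0.148 0.15  0.162 0.164 0.165] 0.508
wrist -0.02 0.0 4341 [0.159 0.16  0.162 0.164 0.164 0.165] 0.511
wrist 0 0.02 12236 [0.152 0.155 0.164 0.17  0.171 0.176] 0.515
wrist 0.02 0.06 36723 [0.071 0.089 0.161 0.17  0.171 0.176] 0.516
wrist 0.06 0.08 7753 [0.154 0.159 0.164 0.17  0.173 0.177] 0.517
wrist 0.08 0.1 4640 [0.159 0.16  0.163 0.164 0.165 0.177] 0.519
wrist 0.1 0.15 21112 [0.056 0.061 0.078 0.098 0.105 0.151] 0.49
cam [0.5652134  0.03052406 0.2285477 ] [-0.28462732  0.02667464 -0.95826706]
```

Both cameras put the body bottom at about 0.15 and the fingertips at about 0.068. That is roughly 38 mm higher than the reported TCP implies, while x and y agree. I'll trust the cameras, open, and descend carefully with force checks.

```bash
python3 -m inch '{"travel": [[0,0,0],[0,0,0],[0,0,0],[0,0,0],[0,0,0],[0,0,0],[0,0,0],[0,0,0],[0,0,0],[0,0,0]], "spin": [0,0,0,0,0,0,0,0,0,0]}' 0 && python3 -m inch '{"travel": [[0,0,0],[0,0,0],[0,0,0],[0,0,0.005],[0,0,0.01],[0,0,0.015],[0,0,0.02],[0,0,0.02]], "spin": [0,0,0,0,0,0,0,0]}'
python3 - <<'E'
from fit import *
print(robot.read_state()["tool_pos"])
for c in ("scene","wrist"):
    pic,W=cloud(c); x,y,z=np.moveaxis(W,-1,0)
    for nm,lo,hi,zl in (("finger+",.07,.105,.03),("finger-",-.03,.005,.03),("body",-.06,.005,.1)):
        k=(abs(x-.486)<.045)&(y>lo)&(y<hi)&(z>zl)&(z<.3)
        if k.sum()>5:print(c,nm,k.sum(),np.percentile(z[k],[1,5,10,25]).round(3))
E
```

```text
t: 10.55
tool_pos: [0.4859, 0.0379, 0.0464]
orientation: [-3.138, 0.145, 0.0]
force: [0.3, 0.1, 0.4]
opening: 0.0623
gripper_force: 0.0
t: 11.22
tool_pos: [0.4847, 0.0379, 0.0248]
orientation: [3.138, -0.145, -0.004]
force: [-0.2, -0.4, 0.0]
opening: 0.0929
gripper_force: 0.0
[0.48470785 0.03791065 0.02477709]
scene finger+ 1076 [0.051 0.072 0.094 0.158]
scene finger- 600 [0.043 0.055 0.066 0.096]
scene body 683 [0.102 0.123 0.133 0.146]
wrist finger+ 25980 [0.048 0.065 0.08  0.12 ]
wrist finger- 26071 [0.048 0.065 0.079 0.12 ]
wrist body 21165 [0.102 0.112 0.126 0.137]
```

```bash
python3 -m inch '{"travel": [[0,0,0.004],[0,0,0.008],[0,0,0.012],[0,0,0.012]], "spin": [0,0,0,0]}' && python3 -m inch '{"travel": [[0,0,0],[0,0,0],[0,0,0],[0,0,0],[0,0,0],[0,0,0],[0,0,0],[0,0,0],[0,0,0],[0,0,0]], "spin": [0,0,0,0,0,0,0,0,0,0]}' 1 40 && python3 -m inch '{"travel": [[0,0,0],[0,0,0],[0,0,0],[0,0,0],[0,0,0],[0,0,0]], "spin": [0,0,0,0,0,0]}'
```

```text
t: 11.65
tool_pos: [0.4852, 0.0379, 0.0134]
orientation: [3.138, -0.145, -0.002]
force: [-0.6, 1.0, -0.1]
opening: 0.0928
gripper_force: 0.0
t: 12.48
tool_pos: [0.4859, 0.0379, 0.0145]
orientation: [-3.138, 0.145, -0.0]
force: [0.7, 0.5, -0.3]
opening: 0.031
gripper_force: 0.0
t: 12.98
tool_pos: [0.486, 0.0381, 0.0145]
orientation: [-3.138, 0.145, -0.0]
force: [0.1, 2.6, -0.3]
opening: 0.011
gripper_force: 40.0
```

```bash
python3 -m inch '{"travel": [[0,0,-0.002],[0,0,-0.005],[0,0,-0.009],[0,0,-0.013],[0,0,-0.017],[0,0,-0.021],[0,0,-0.025],[0,0,-0.029],[0,0,-0.032],[0,0,-0.034]], "spin": [0,0,0,0,0,0,0,0,0,0]}' && python3 -m inch '{"travel": [[0.001,0.002,0],[0.002,0.006,0],[0.004,0.01,0],[0.006,0.015,0],[0.007,0.02,0],[0.009,0.025,0],[0.011,0.03,0],[0.013,0.035,0],[0.014,0.04,0],[0.016,0.044,0]], "spin": [0,0,0,-0.005,-0.01,-0.015,-0.02,-0.025,-0.028,-0.03]}' && python3 -m inch '{"travel": [[0.002,0.005,0],[0.003,0.01,0],[0.005,0.015,0],[0.007,0.02,0],[0.008,0.025,0],[0.01,0.03,0],[0.012,0.035,0],[0.013,0.039,0],[0.014,0.042,0],[0.014,0.042,0]], "spin": [-0.003,-0.006,-0.01,-0.015,-0.02,-0.025,-0.027,-0.027,-0.027,-0.027]}'
python3 - <<'E'
from fit import *
delta([.5085,-.051,.048],np.radians(88.2))
for c in ("top","scene"):
    pic,W=cloud(c);print(c,rect(tray(pic,W)))
    for n in ("jam_jar","spice_jar"): print(n,[(np.round(r["centre"],3).tolist(),round(r["p"],2)) for r in models.look_for(c,n)])
E
```

```text
t: 13.82
tool_pos: [0.4861, 0.0378, 0.049]
orientation: [3.138, -0.145, 0.001]
force: [0.4, 0.6, -6.8]
opening: 0.011
gripper_force: 40.0
t: 14.65
tool_pos: [0.4978, -0.0081, 0.0484]
orientation: [3.14, -0.098, -0.0]
force: [-0.2, 1.4, -7.3]
opening: 0.0108
gripper_force: 40.0
t: 15.48
tool_pos: [0.5094, -0.0511, 0.0485]
orientation: [3.14, -0.056, 0.0]
force: [-1.0, -2.8, -5.8]
opening: 0.0111
gripper_force: 40.0
t 15.48 tcp [ 0.5094 -0.0511  0.0485] yang -1.607 F [-1.  -2.8 -5.8] tz [ 0.    -0.001 -1.   ] q [-0.2   0.02  1.89 -0.    1.23  1.41]
-> travel [-0.0009 -0.0001  0.0005] spin -0.004
top (array([0.5112, 0.064 ]), array([0.2551, 0.149 ]), 88.29)
jam_jar [([0.408, 0.366, 0.1], 0.91), ([0.472, 0.065, 0.125], 0.88), ([0.615, 0.345, 0.099], 0.68)]
spice_jar [([0.536, 0.063, 0.128], 0.8)]
scene (array([0.5081, 0.0661]), array([0.2575, 0.1541]), 88.19)
jam_jar [([0.594, 0.361, 0.078], 0.95), ([0.458, 0.071, 0.1], 0.81), ([0.399, 0.379, 0.078], 0.72), ([0.532, 0.076, 0.113], 0.72), ([0.497, 0.098, 0.019], 0.64)]
spice_jar [([0.529, 0.072, 0.112], 0.78)]
```

```bash
python3 -m inch '{"travel": [[0,0,0.002],[0,0,0.004],[0,0,0.006],[0,0,0.007],[0,0,0.008],[0,0,0.009],[0,0,0.009],[0,0,0.009]], "spin": [0,0,0,0,0,0,0,0]}'; python3 -m inch '{"travel": [[0,0,0],[0,0,0],[0,0,0],[0,0,0],[0,0,0],[0,0,0]], "spin": [0,0,0,0,0,0]}' 0 && python3 -c "
from h import *
delta([.516,.19,.2])"
```

```text
t: 16.45
tool_pos: [0.5093, -0.0505, 0.041]
orientation: [3.141, -0.055, -0.0]
force: [-8.4, -2.1, 12.4]
opening: 0.0109
gripper_force: 40.0
t: 16.95
tool_pos: [0.5091, -0.0501, 0.0393]
orientation: [-3.141, 0.055, 0.0]
force: [0.2, -0.6, -0.6]
opening: 0.0465
gripper_force: 0.0
t 16.95 tcp [ 0.5091 -0.0501  0.0393] yang -1.606 F [ 0.2 -0.6 -0.6] tz [-0.  0. -1.] q [-0.2   0.04  1.9   0.    1.21  1.41]
-> travel [-0.0016 -0.2402 -0.1606] spin 0
```

```bash
python3 -m inch '{"travel": [[0,0,-0.02],[0,0,-0.05],[0,0,-0.08],[0,0,-0.11],[0,0,-0.13],[0,-0.03,-0.13],[0,-0.06,-0.13],[0,-0.095,-0.13],[0,-0.13,-0.13],[0,-0.165,-0.13]], "spin": [0,0,0,0,0,0,0,0,0,0]}' 0 && python3 -m inch '{"travel": [[0,-0.03,0],[0,-0.06,0],[0,-0.075,0],[0,-0.075,0],[0,-0.075,0]], "spin": [0,0,0,0,0]}'
python3 - <<'E'
from fit import *
for c in ("wrist","top","scene"):
    pic,W=cloud(c); save(pic,c+"7"); x,y,z=np.moveaxis(W,-1,0)
    T=tray(pic,W);print(c,rect(T))
    h=(abs(x-.512)<.08)&(abs(y-.187)<.03)&(z>.03)&(z<.058)
    print(len(W[h]),rect(W[h]),np.percentile(z[h],[50,95]))
delta([.516,.19,.012],np.radians(88.2))
E
```

```text
t: 17.78
tool_pos: [0.5148, 0.1162, 0.1695]
orientation: [-3.141, 0.056, -0.0]
force: [-0.2, 0.2, -0.4]
opening: 0.0929
gripper_force: 0.0
t: 18.2
tool_pos: [0.5173, 0.1901, 0.1691]
orientation: [3.141, -0.052, -0.001]
force: [0.0, -0.8, 0.1]
opening: 0.0931
gripper_force: 0.0
wrist (array([0.5117, 0.0648]), array([0.2577, 0.149 ]), 88.11)
2139 (array([0.5155, 0.1866]), array([0.0132, 0.1115]), 88.55) [0.04968687 0.05140656]
top (array([0.5113, 0.0652]), array([0.2577, 0.1484]), 88.28)
105 (array([0.4903, 0.1883]), array([0.0627, 0.0119]), 0.14) [0.04963121 0.05623475]
scene (array([0.508, 0.068]), array([0.2591, 0.1539]), 88.39)
202 (array([0.5112, 0.1887]), array([0.0138, 0.1083]), 89.03) [0.04779742 0.05256552]
t 18.35 tcp [0.5177 0.1886 0.1693] yang -1.607 F [ 0.1 -0.5  0. ] tz [-0. -0. -1.] q [ 0.26  0.02  1.67 -0.    1.46  1.86]
-> travel [-0.0017 -0.0014  0.1573] spin -0.005
```

View pics/wrist7.png

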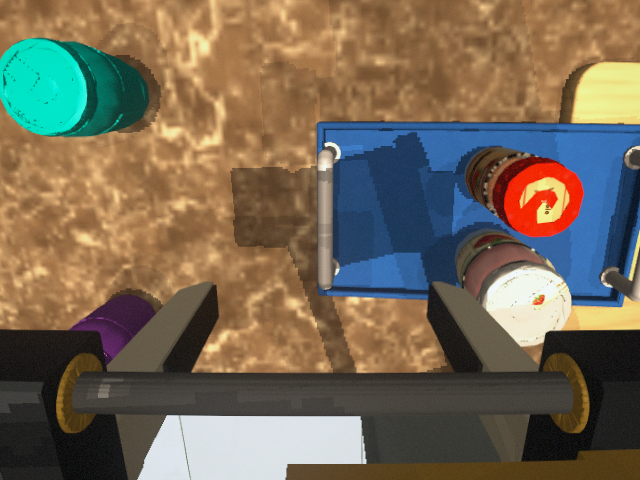

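The tray rests on the step, both jars are standing, and the back bar is at (325,215). I'll grip the back bar 15 mm off-centre, away from the jam jar, so the gripper body clears it.

```bash
python3 -m inch '{"travel": [[0.005,0.001,0.03],[0.01,0.001,0.06],[0.013,0.001,0.09],[0.013,0.001,0.11],[0.013,0.001,0.13],[0.013,0.001,0.143],[0.013,0.001,0.15],[0.013,0.001,0.155],[0.013,0.001,0.155],[0.013,0.001,0.155]], "spin": [0,0,0,0,0,0,0,0,0,0]}' 0 && python3 -m inch '{"travel": [[0,0,0],[0,0,0],[0,0,0],[0,0,0],[0,0,0],[0,0,0],[0,0,0],[0,0,0],[0,0,0],[0,0,0]], "spin": [0,0,0,0,0,0,0,0,0,0]}' 1 50 && python3 -m inch '{"travel": [[0,0,0],[0,0,0],[0,0,0],[0,0,0],[0,0,0],[0,0,0]], "spin": [0,0,0,0,0,0]}'
```

```text
t: 19.18
tool_pos: [0.5313, 0.1882, 0.0155]
orientation: [-3.141, 0.056, -0.002]
force: [0.4, 0.7, -0.3]
opening: 0.0927
gripper_force: 0.0
t: 20.02
tool_pos: [0.5305, 0.1882, 0.0144]
orientation: [3.141, -0.055, -0.0]
force: [-0.7, 0.1, -0.1]
opening: 0.0311
gripper_force: 0.0
t: 20.52
tool_pos: [0.5305, 0.188, 0.0144]
orientation: [3.141, -0.055, -0.0]
force: [-0.5, -0.8, -0.3]
opening: 0.0105
gripper_force: 50.0
```

```bash
python3 -m inch '{"travel": [[0,0,-0.002],[0,0,-0.005],[0,0,-0.008],[0,0,-0.011],[0,0,-0.014],[0,0,-0.017],[0,0,-0.02],[0,0,-0.022],[0,0,-0.024],[0,0,-0.024]], "spin": [0,0,0,0,0,0,0,0,0,0]}' && python3 -m inch '{"travel": [[0,0.002,0],[0,0.005,0],[0,0.01,0],[0,0.016,0],[0,0.022,0],[0,0.028,0],[0,0.034,0],[0,0.04,0],[0,0.046,0],[0,0.052,0]], "spin": [0,0,0,0,0,0,0,0,0,0]}' && python3 -m inch '{"travel": [[0,0.006,0],[0,0.012,0],[0,0.018,0],[0,0.024,0],[0,0.03,0],[0,0.036,0],[0,0.042,0],[0,0.046,0],[0,0.048,0],[0,0.048,0]], "spin": [0,0,0,0,0,0,0,0,0,0]}'
python3 - <<'E'
from fit import *
delta([.505,-.085,.05])
for c in ("top","scene"):
    pic,W=cloud(c); save(pic,c+"8"); print(c,rect(tray(pic,W)))
    for n in ("jam_jar","spice_jar"): print(n,[(np.round(r["centre"],3).tolist(),round(r["p"],2)) for r in models.look_for(c,n)])
E
```

```text
t: 21.35
tool_pos: [0.5307, 0.1884, 0.0388]
orientation: [-3.141, 0.055, -0.001]
force: [0.3, -1.3, -5.6]
opening: 0.0105
gripper_force: 50.0
t: 22.18
tool_pos: [0.5287, 0.1355, 0.0384]
orientation: [-3.141, 0.056, 0.0]
force: [0.6, 0.9, -5.9]
opening: 0.0105
gripper_force: 50.0
t: 23.02
tool_pos: [0.5269, 0.0875, 0.0383]
orientation: [3.14, -0.056, -0.001]
force: [-0.2, -1.6, -6.5]
opening: 0.0104
gripper_force: 50.0
t 23.02 tcp [0.5269 0.0875 0.0383] yang -1.607 F [-0.2 -1.6 -6.5] tz [-0.    -0.001 -1.   ] q [ 0.07  0.1   1.83 -0.    1.21  1.68]
-> travel [-0.0157  0.1731 -0.0115] spin 0
top (array([ 0.5065, -0.0305]), array([0.2558, 0.148 ]), 87.95)
jam_jar [([0.411, 0.365, 0.099], 0.83), ([0.464, -0.045, 0.126], 0.76), ([0.494, -0.081, 0.03], 0.19)]
spice_jar [([0.53, -0.044, 0.133], 0.77)]
scene (array([ 0.5038, -0.0287]), array([0.2625, 0.1537]), 87.78)
jam_jar [([0.397, 0.382, 0.076], 0.84), ([0.593, 0.359, 0.074], 0.77), ([0.457, -0.026, 0.101], 0.68), ([0.605, -0.226, 0.1], 0.16)]
spice_jar [([0.524, -0.032, 0.091], 0.7)]
```

View pics/scene8.png

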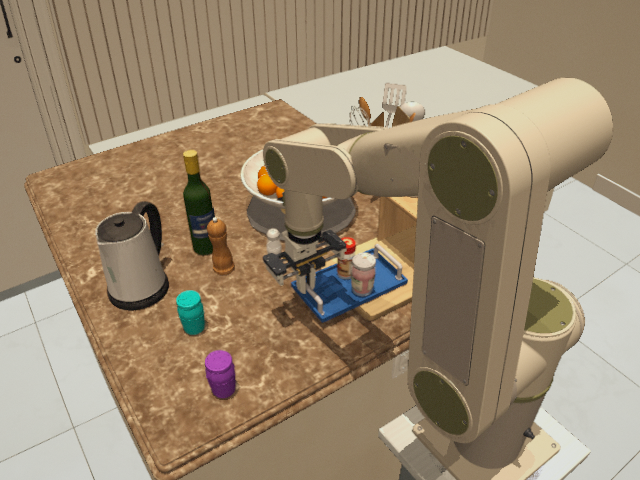

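```bash
python3 -m inch '{"travel": [[0,0.002,0],[0,0.006,0],[0.001,0.012,0],[0.001,0.018,0],[0.001,0.024,0],[0.001,0.03,0],[0.001,0.036,0],[0.001,0.042,0],[0.002,0.048,0],[0.002,0.054,0]], "spin": [0,0,0,0,0,0,0,0,0,0]}' && python3 -m inch '{"travel": [[0,0.006,0],[0,0.012,0],[0,0.018,0],[0,0.024,0],[0,0.03,0],[0,0.036,0],[0,0.042,0],[0,0.047,0],[0,0.05,0],[0,0.05,0]], "spin": [0,0,0,0,0,0,0,0,0,0]}' && python3 -m inch '{"travel": [[0,0.005,0],[0,0.01,0],[0,0.015,0],[0,0.02,0],[0,0.025,0],[0,0.03,0],[0,0.035,0],[0,0.039,0],[0,0.042,0],[0,0.042,0]], "spin": [0,0,0,0,0,0,0,0,0,0]}'
python3 - <<'E'
from fit import *
delta([.505,-.085,.05])
for c in ("top","wrist"):
    pic,W=cloud(c); save(pic,c+"9"); print(c,rect(tray(pic,W)))
E
```

```text
t: 24.15
tool_pos: [0.5272, 0.0335, 0.0384]
orientation: [-3.141, 0.056, -0.0]
force: [0.4, 2.5, -4.8]
opening: 0.0107
gripper_force: 50.1
t: 24.98
tool_pos: [0.5252, -0.0167, 0.0383]
orientation: [3.14, -0.056, -0.001]
force: [-0.5, -1.7, -5.2]
opening: 0.0109
gripper_force: 50.1
t: 25.82
tool_pos: [0.5238, -0.0587, 0.0384]
orientation: [3.14, -0.056, -0.0]
force: [-0.2, -0.9, -6.9]
opening: 0.0107
gripper_force: 50.0
t 25.82 tcp [ 0.5238 -0.0587  0.0384] yang -1.606 F [-0.2 -0.9 -6.9] tz [-0.    -0.001 -1.   ] q [-0.21  0.08  1.85 -0.    1.21  1.4 ]
-> travel [-0.0178  0.027  -0.0116] spin 0
top (array([ 0.5043, -0.135 ]), array([0.1726, 0.1472]), 87.51)
wrist (array([ 0.5057, -0.1401]), array([0.1852, 0.1495]), 87.69)
```

View pics/wrist9.png

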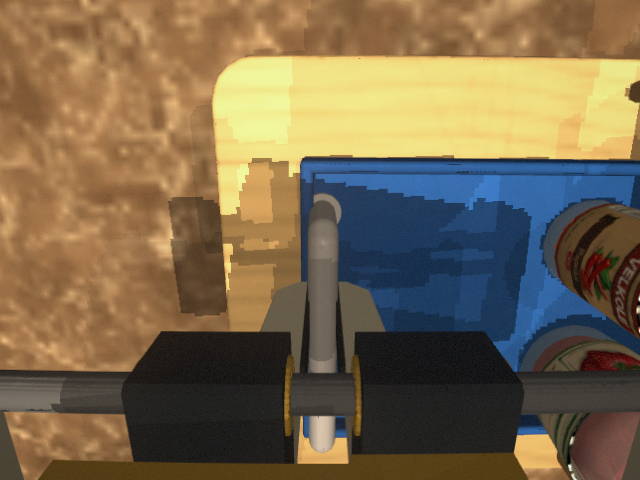

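Tray back is at (303,300) in the wrist view, on the board with the jars standing. Creeping in now.

```bash
python3 -m inch '{"travel": [[0,0.002,0],[0,0.004,0],[0,0.006,0],[0,0.008,0],[0,0.01,0],[0,0.012,0],[0,0.014,0],[0,0.015,0],[0,0.016,0],[0,0.016,0]], "spin": [0,0,0,0,0,0,0,0,0,0]}' && python3 -m inch '{"travel": [[0,0.001,0],[0,0.002,0],[0,0.003,0],[0,0.004,0],[0,0.005,0],[0,0.005,0]], "spin": [0,0,0,0,0,0]}'; python3 -m inch '{"travel": [[0,0.001,0],[0,0.002,0],[0,0.003,0],[0,0.003,0]], "spin": [0,0,0,0]}'
```

```text
t: 26.75
tool_pos: [0.5233, -0.074, 0.0385]
orientation: [3.141, -0.056, -0.0]
force: [-0.4, 0.6, -6.2]
opening: 0.0106
gripper_force: 50.0
t: 27.25
tool_pos: [0.5232, -0.079, 0.0384]
orientation: [3.141, -0.055, 0.0]
force: [0.4, 0.7, -5.1]
opening: 0.0105
gripper_force: 50.0
t: 27.58
tool_pos: [0.5231, -0.0819, 0.0384]
orientation: [3.141, -0.055, -0.0]
force: [-0.9, 0.9, -5.0]
opening: 0.0103
gripper_force: 50.0
```

```bash
for i in 1 ; do python3 -m inch '{"travel": [[0,0.0007,0],[0,0.0014,0],[0,0.002,0],[0,0.002,0]], "spin": [0,0,0,0]}'; done; python3 -m inch '{"travel": [[0,0.0007,0],[0,0.0014,0],[0,0.002,0],[0,0.002,0]], "spin": [0,0,0,0]}'
```

```text
t: 27.92
tool_pos: [0.523, -0.0838, 0.0384]
orientation: [3.141, -0.055, 0.0]
force: [-0.8, 0.4, -5.2]
opening: 0.0106
gripper_force: 50.0
t: 28.25
tool_pos: [0.5229, -0.0858, 0.0384]
orientation: [3.141, -0.055, -0.0]
force: [0.2, 1.2, -6.6]
opening: 0.0107
gripper_force: 50.0
```

```bash
python3 -m inch '{"travel": [[0,0.0005,0],[0,0.001,0],[0,0.0015,0],[0,0.0015,0]], "spin": [0,0,0,0]}'; python3 -c "
from h import *
delta([.505,-.095,.04])"
```

```text
t: 28.58
tool_pos: [0.5227, -0.0866, 0.0383]
orientation: [-3.14, 0.055, 0.001]
force: [-0.2, 5.3, -5.2]
opening: 0.0104
gripper_force: 50.0
t 28.58 tcp [ 0.5227 -0.0866  0.0383] yang -1.606 F [-0.2  5.3 -5.2] tz [-0.     0.001 -1.   ] q [-0.26  0.09  1.85  0.    1.21  1.34]
-> travel [-0.0174  0.009  -0.0017] spin 0
```

```bash
python3 -m inch '{"travel": [[0,0.0005,0],[0,0.001,0],[0,0.0015,0],[0,0.0015,0]], "spin": [0,0,0,0]}'
```

```text
t: 28.92
tool_pos: [0.5222, -0.0866, 0.038]
orientation: [-3.138, 0.055, 0.002]
force: [-1.3, 11.5, -4.4]
opening: 0.0104
gripper_force: 50.0
```

Contact with the stop rail at about y = -0.0866, as predicted. I'll ease off the force, set the back down and release.

```bash
python3 -m inch '{"travel": [[0,-0.001,0],[0,-0.0015,0.001],[0,-0.0015,0.002],[0,-0.0015,0.0025],[0,-0.0015,0.0025]], "spin": [0,0,0,0,0]}' && python3 -m inch '{"travel": [[0,0,0],[0,0,0],[0,0,0],[0,0,0],[0,0,0],[0,0,0],[0,0,0],[0,0,0],[0,0,0],[0,0,0]], "spin": [0,0,0,0,0,0,0,0,0,0]}' 0.35 && python3 -m inch '{"travel": [[0,0,-0.01],[0,0,-0.025],[0,0,-0.045],[0,0,-0.07],[0,0,-0.1],[0,0,-0.13],[0,-0.03,-0.16],[0,-0.06,-0.16],[0,-0.09,-0.16],[0,-0.09,-0.16]], "spin": [0,0,0,0,0,0,0,0,0,0]}'
python3 - <<'E'
from fit import *
for c in ("wrist","top","scene"):
    pic,W=cloud(c); save(pic,c+"10"); x,y,z=np.moveaxis(W,-1,0)
    T=tray(pic,W); 
    print(c,rect(T),"ymax",np.percentile(T[:,1],99.5).round(4),"z floor",np.median(T[:,2]).round(4))
    h=(abs(x-.505)<.08)&(abs(y+.0866)<.02)&(z>.055)&(z<.08); print("bar",rect(W[h]),np.percentile(z[h],95).round(4))
    for n in ("jam_jar","spice_jar","egg_timer","pepper_mill"): print(n,[(np.round(r["centre"],3).tolist(),round(r["p"],2)) for r in models.look_for(c,n)][:4])
E
```

```text
t: 29.33
tool_pos: [0.5225, -0.0863, 0.0357]
orientation: [-3.14, 0.055, 0.001]
force: [-1.3, 6.4, -4.8]
opening: 0.0107
gripper_force: 50.0
t: 30.17
tool_pos: [0.5228, -0.0872, 0.0359]
orientation: [3.141, -0.055, -0.0]
force: [0.7, 0.0, 1.2]
opening: 0.0603
gripper_force: 0.0
t: 31.0
tool_pos: [0.5266, 0.007, 0.1979]
orientation: [-3.139, 0.05, -0.004]
force: [-1.1, -0.0, 0.2]
opening: 0.0601
gripper_force: 0.0
wrist (array([ 0.5034, -0.1838]), array([0.2135, 0.1495]), 88.06) ymax -0.0793 z floor 0.0262
bar (array([ 0.5076, -0.0871]), array([0.012 , 0.1107]), 87.77) 0.0716
jam_jar [([0.476, -0.199, 0.101], 0.9)]
spice_jar [([0.54, -0.2, 0.093], 0.97)]
egg_timer []
pepper_mill []
top (array([ 0.5041, -0.1542]), array([0.1359, 0.1483]), 86.65) ymax -0.0875 z floor 0.0276
bar (array([ 0.4884, -0.0857]), array([0.0082, 0.074 ]), 88.66) 0.076
jam_jar [([0.407, 0.366, 0.102], 0.85), ([0.611, 0.349, 0.099], 0.76), ([0.459, -0.2, 0.128], 0.63), ([0.501, -0.272, 0.192], 0.33)]
spice_jar [([0.525, -0.2, 0.113], 0.44)]
egg_timer [([0.431, -0.255, 0.237], 0.65)]
pepper_mill [([0.761, 0.19, 0.123], 0.6), ([0.459, -0.201, 0.125], 0.33)]
scene (array([ 0.4995, -0.1997]), array([0.2584, 0.1551]), 87.84) ymax -0.0706 z floor 0.0265
bar (array([ 0.5035, -0.0824]), array([0.0153, 0.1098]), 88.84) 0.0727
jam_jar [([0.398, 0.38, 0.077], 0.91), ([0.592, 0.355, 0.073], 0.73), ([0.461, -0.197, 0.102], 0.59)]
spice_jar [([0.522, -0.201, 0.096], 0.72), ([0.501, -0.132, 0.029], 0.46), ([0.459, -0.194, 0.099], 0.27)]
egg_timer [([0.449, -0.236, 0.222], 0.44)]
pepper_mill [([0.755, 0.206, 0.079], 0.72)]
```

View pics/wrist10.png

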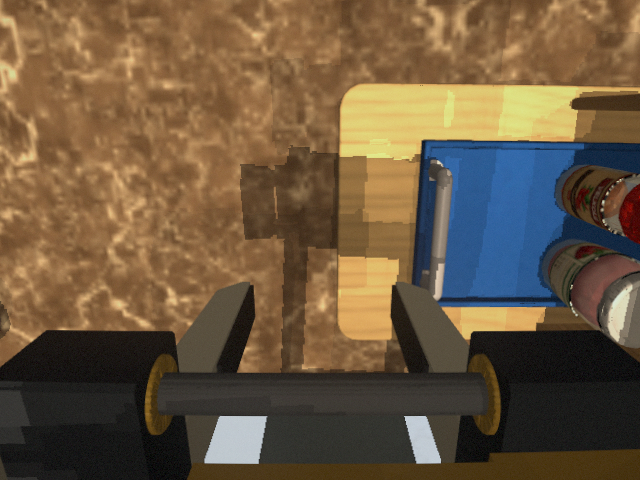

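```bash
python3 -m inch '{"travel": [[0,0,0],[0,0,0],[0,0,0],[0,0,0]], "spin": [0,0,0,0]}' && python3 -c "
from plant import close_job
print(close_job())"
```

```text
t: 32.08
tool_pos: [0.526, 0.0028, 0.1959]
orientation: [3.141, -0.055, -0.0]
force: [-0.3, -0.4, 0.8]
opening: 0.0606
gripper_force: 0.0
the job is handed in; nothing more can be done
None
```

I handed the job in at about 32 s. The tray is against the stop rail, flat and centred on the board, both jars are standing, and the other items look undisturbed; `close_job()` gave no verdict.

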